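Pin a heat sink down crosswise

TASK

Fasten the heat sink on the circuit board by pressing its four push pins down with the fingertips, lightly, one at a time and each until its cap is fully home on its collar. Work crosswise so that it clamps evenly: first the pin at the corner between the metal ports and the memory slots, then the one diagonally opposite it, then the other pin on the ports' side, and last the one diagonally opposite that. Do not lift or shove the board, do not press hard enough to strain it, and leave everything else on the bench alone.

Things in the scene. Friction and masses are not known exactly. Their poses are not given: they have to be found in the camera images.
- board: Dark green computer board, 160 x 140 mm, loose, 0.55 kg, face up on four stand-offs, upper face 12 mm above the worktop. Origin on the worktop under its middle, z up. Metal ports (16 mm high) along its +x edge; two long black memory slots (latches 13 mm high) along +y; white power socket at -x; capacitors along -y. Turned up to a quarter turn either way.
- heat_sink (a point): Middle of the top of the silvery finned heat sink, 52 x 52 mm, fixed on the middle of the board; its fin tops are 35 mm above the worktop, lower than every pin cap. The push pins stand at its four corners, 36 mm from its middle along both board axes (72 mm between neighbours).
- pin_a_top (a point): Middle of the top of push pin a: round black cap, 16 mm across, 5 mm thick, above a white collar. It stands at board (+36, +36) mm, between the ports and the memory slots: the first to press. All caps begin 46 to 48 mm above the worktop and are home at 41 mm, sitting on the collar. Pressed on, cap and collar sink together on the coil spring, up to 5 mm, and come back when let go.
- pin_b_top (a point): The same for pin b, at board (-36, -36) mm, diagonally opposite pin a: the second to press.
- pin_c_top (a point): The same for pin c, at board (+36, -36) mm, the other pin on the ports' side: the third to press.
- pin_d_top (a point): The same for pin d, at board (-36, +36) mm, diagonally opposite pin c, the last to press.
- pin_a (a joint): How far cap a is pushed into its collar, m: 0 is up (it begins at 0 to 0.0015), 0.007 is fully home. About 4 N moves a cap (all four alike); it does not spring back but stays where it is left. Once it is home the force rises: from about 5 N the collar gives on its spring at 1.5 N per mm for 5 mm, to 13 N, then it is hard.
- pin_b (a joint): The same for pin b.
- pin_c (a joint): The same for pin c.
- pin_d (a joint): The same for pin d.
- screwdriver: Screwdriver lying beside the memory slots, 180 mm long, 25 mm high; leave it alone. Origin under its middle.
- bolt_0: Steel bolt, 38 mm tall, standing on its head beside the board's power socket side; leave it alone. Origin under it.
- bolt_1: Steel bolt, 32 mm tall, standing beside the other one; leave it alone. Origin under it.
- pliers: Pliers lying at the back left, 160 mm long, 12 mm high; leave them alone. Origin under the middle.
- terminal_block: White terminal strip, 72 mm long, 18 mm high, at the left; leave it alone. Origin under its middle.
- bnc_adapter: Small metal T-shaped coaxial adapter, 38 mm, 14 mm high, at the left; leave it alone. Origin under its middle.
- relay: Small plug-in relay, 36 mm tall, at the back left; leave it alone. Origin under it.
- bearing: Ball bearing, 42 mm across, 13 mm high, at the back; leave it alone. Origin under its middle.
- tape_roll: Roll of black tape, 72 mm across, 18 mm high, at the front left; leave it alone. Origin under its middle.
- handheld_tester: Grey instrument with a keypad, 63 mm high, fixed at the right; leave it alone. Behind it a wall pillar rises to the ceiling, filling all that is more than 0.59 m ahead of the robot's base and more than 0.15 m to its right: keep the arm clear of it.

How it is judged:
By the outcome, as a careful person would: the job done as asked, in the order asked, and still so for the second after the job is handed in, with the robot touching nothing.
It also fails if it takes over 51 s, if anything falls off the work surface, if the arm or the gripper's body presses on something with over 40 N, if the wrist force passes 120 N, or if a joint passes its speed limit or range.

ROBOT

A 6-joint arm with a two-finger parallel gripper is mounted at the origin on a cart in front of the work surface, level with it; the furniture and walls round the work are solid. World frame = base frame: x ahead of the robot, y to its left, z up, the work surface at z = 0. Lengths are in m, angles in rad, forces in N, time in s.
With the tool pointing down it reaches from about 0.275 to 0.975 m from the base axis. Payload 8.4 kg.
Tool frame: the origin (TCP) lies between the finger pads; the fingertips stand 19 mm ahead of it and the grasp point (between the pads) is the TCP; z points along the fingers, y is the line along which they close (so a half turn about z gives the same grasp; the last joint's range is limited). The gripper opens to 92 mm and grips with 3 to 60 N. Pads are 20 mm wide; open, the fingers measure 128 mm over their backs; the gripper's body (75 mm by 189 mm) begins 69 mm behind the grasp point.
Start: joints at [1.146, 0.353, 1.633, -0, 1.155, -0.002], TCP at [0.256, 0.57, 0.234] pointing down, gripper open.
Joint ranges: [-2.63, 2.63], [-0.92, 2.1], [0.06, 2.66], [-1.3, 4.44], [0, 2.69], [-3.02, 3.02]. Speed limits (rad/s): [2.22, 2.22, 2.79, 3.14, 3.14, 3.14].

INTERFACE

Orientations are given as a rotation vector (axis times angle).
In Python, from station import * gives the robot as it stands.
- The arm moves only by the shell command python3 -m creep 'ROWS' [FORCE]. ROWS is JSON, one flat list of numbers, 7 for each row, row after row: the shift along the tool's x, y, z in units of 50 cm (1.0 is 50 cm), then the turn, a rotation vector about the tool's x, y, z in units of 360 degrees (1.0 is 360 degrees), then the closure, from 0 (fully open) to 1 (shut). In form: [tx, ty, tz, ax, ay, az, claw, tx, ty, tz, ax, ay, az, claw, ...]. A call has 1 to 20 rows; each row is the pose to reach, as a shift and turn from the pose commanded when the call began, along the tool's axes at that moment, turning the shorter way round; what a row does not reach only later rows make up. A row lasts 1/8 s, in which the tool goes at most 62.5 mm and 10.7 degrees, less where a joint would pass 70% of its speed; a pose out of reach is approached as far as the arm can. A call with a number of a shift or a turn outside -1 to 1 is refused whole. A call with a gripper value outside its range is refused whole. The fingers move at their own pace and stop on an object; FORCE is the grip in N (left out, the last holds). Time passes only in rows, so rows that repeat a pose let the fingers close. It gives the time, the measured TCP pose, the force, the opening and the grip force at its end, in the units of the state.
- observe(): the state, without advancing time (a new reading comes with each control period).
- snapshot(name): name is "side" or "top" or "wrist"; returns (picture, depth): 420x560x3 uint8, blue, green, red; 420x560 float32, m along the optical axis (not along the pixel's ray), 0 where there is no reading.
- camera_params(name): a dict with "intrinsics" (3x3 intrinsics, pixels), "R" (3x3) and "t" (3): a world point X has camera coordinates R X + t. Camera axes: x right, y down, z forward; pixel columns grow to the right and rows downward; lengths in m; the calibration is good to about 2 mm. A picture is of the moment at which its call begins: read the wrist's pose just before it. camera_params takes no time and is no camera call; for the wrist camera it gives the pose at the moment of the call.
- sign_off(): hands the job in; it is judged then, once.
The state is a dict: "t": time; "qpos": joint angles; "qd": joint speeds; "joint_torque": joint torques, N m; "tcp_pos": TCP position; "eef_rot": TCP orientation; "wrist_force": force on the tool from outside, world axes, zero at the start; "ft_torque": the same for the moment, N m; "grip_width": finger opening in m; "gripper_force": force on a finger pad.
Only numpy, scipy, OpenCV 4.12 (cv2) and the standard library are available. Lean on these libraries where they do the work, as an engineer would, in place of code of your own. Each camera call takes 0.05 s, during which the arm holds its last target. There are 200 camera calls.

## Working session

There is one attempt and no reset: what is moved stays moved. The work goes in short steps, Python scripts to look and compute and a shell command to move; the robot and the scene stay as the last step left them, time stands still between calls to the robot, and variables do not carry over. Pictures are saved under pics/ and viewed, at most 10 in all, crops included, and the job is handed in when it is done.

```bash
ls; mkdir -p pics; python3 - <<'E'
from station import *
import cv2,numpy as np
s=observe();print(s)
for n in("top","side"):
    p,d=snapshot(n);cv2.imwrite(f"pics/{n}0.png",p);np.save(f"pics/{n}0.npy",d);c=camera_params(n);print(n,c)
E
```

```text
pics
{'t': 0.0, 'qpos': array([ 1.14556316e+00,  3.53676324e-01,  1.63411878e+00,  4.00312620e-06,
        1.15520851e+00, -2.40521296e-03]), 'qd': array([-0.00048383,  0.0013765 ,  0.00059511, -0.00107021,  0.00025338,
       -0.00120079]), 'joint_torque': array([ 6.30457671e-04, -5.93851340e+01, -3.34220588e+01,  6.96021644e-02,
        2.35906028e-02, -1.03564805e-04]), 'tcp_pos': array([0.25627169, 0.56953001, 0.23285266]), 'eef_rot': array([-6.59178736e-01, -3.07134817e+00,  2.16442857e-03]), 'wrist_force': array([ 0.00409655, -0.40565471, -0.18325526]), 'ft_torque': array([0.01480214, 0.00525116, 0.03563405]), 'gripper_force': 0.0, 'grip_width': 0.09179093885872491}
top {'intrinsics': array([[542.10691835,   0.        , 277.01479206],
       [  0.        , 542.10691835, 214.52205427],
       [  0.        ,   0.        ,   1.        ]]), 'R': array([[ 0.01462125, -0.99973301, -0.01789226],
       [-0.9872318 , -0.01159516, -0.15886765],
       [ 0.15861777,  0.01998666, -0.98713775]]), 't': array([0.0221919 , 0.56062469, 1.1884502 ])}
side {'intrinsics': array([[520.87293444,   0.        , 266.47887648],
       [  0.        , 520.87293444, 207.29069914],
       [  0.        ,   0.        ,   1.        ]]), 'R': array([[ 0.87721844, -0.47963361, -0.02096221],
       [-0.29137529, -0.49718852, -0.81725395],
       [ 0.38156029,  0.7230181 , -0.57589632]]), 't': array([-0.47042141,  0.22160266,  1.24851303])}
```

View pics/top0.png

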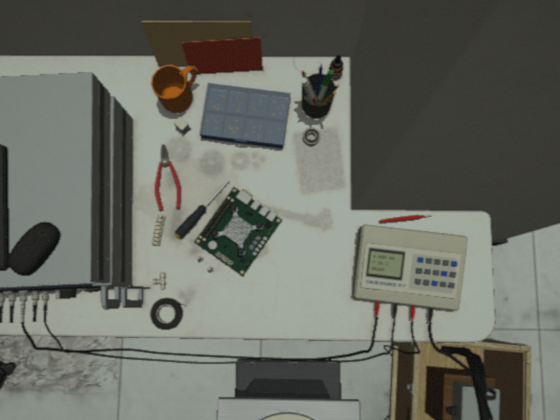

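View pics/side0.png

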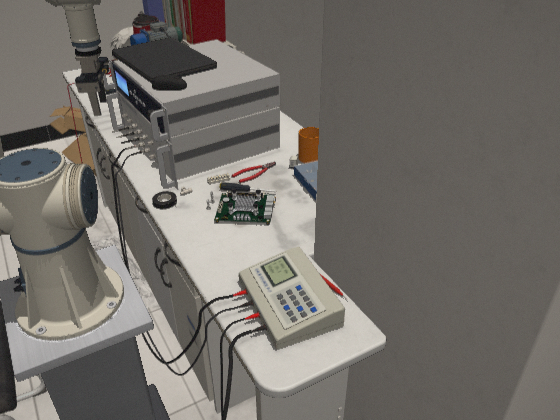

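Top view: the board's middle is near (238,231), the ports are at its upper-right edge, the slots at upper left near (205,215), and the bolts at about (200,260). The side view shows the arm at far left, beyond the tall instrument stack, so I need the stack's height.

```bash
cat > h.py <<'E'
from station import *
import cv2,numpy as np
from scipy.spatial.transform import Rotation as Ro
def ray(c,uv):
    d=np.linalg.inv(c["intrinsics"])@np.array([uv[0],uv[1],1.]);return -c["R"].T@c["t"],c["R"].T@d
def onz(c,uv,z):
    o,d=ray(c,uv);return o+d*(z-o[2])/d[2]
def cloud(c,d):
    v,u=np.indices(d.shape);P=np.stack([u,v,np.ones_like(u)],-1)@np.linalg.inv(c["intrinsics"]).T*d[...,None]
    return (P-c["t"])@c["R"]
E
python3 - <<'E'
from h import *
c=camera_params("top");p=cv2.imread("pics/top0.png");d=np.load("pics/top0.npy");X=cloud(c,d)
print("bench z",X[300,280],"scope",[X[r,q].round(3) for r,q in((100,50),(200,50),(280,50),(250,30),(298,120),(250,125),(150,125),(150,100),(290,140))])
h=cv2.cvtColor(p,cv2.COLOR_BGR2HSV)
m=cv2.inRange(h,(50,90,20),(90,255,140))
m[:170]=0;m[290:]=0;m[:,:180]=0;m[:,300:]=0
m=cv2.morphologyEx(m,cv2.MORPH_CLOSE,np.ones((15,15)))
k=max(cv2.findContours(m,0,2)[0],key=cv2.contourArea);r=cv2.minAreaRect(k);b=cv2.boxPoints(r)
B=np.array([onz(c,q,.012) for q in b]);print(b,B.round(3),B.mean(0),np.linalg.norm(np.diff(B,axis=0),axis=1))
for n in ("wrist",):
    w=camera_params(n);s=observe();R=Ro.from_rotvec(s["eef_rot"]).as_matrix()
    print("cam in tool",R.T@(-w["R"].T@w["t"]-s["tcp_pos"]),"R cam->tool\n",(R.T@w["R"].T).round(3),w["intrinsics"][0,0]);print(R.round(3))
E
```

```text
bench z [ 3.68417806e-01  2.07175238e-02 -1.48591786e-04] scope [array([0.741, 0.464, 0.277]), array([0.545, 0.447, 0.28 ]), array([0.398, 0.437, 0.275]), array([0.449, 0.461, 0.312]), array([0.367, 0.334, 0.188]), array([0.472, 0.363, 0.078]), array([0.697, 0.374, 0.086]), array([0.655, 0.377, 0.234]), array([0.386, 0.338, 0.027])]
[[196.15717 242.52216]
 [233.56247 188.28444]
 [279.73813 220.1297 ]
 [242.33282 274.36743]] [[0.497 0.217 0.012]
 [0.627 0.134 0.012]
 [0.552 0.024 0.012]
 [0.425 0.108 0.012]] [0.52556997 0.12064019 0.012     ] [0.15418166 0.13291469 0.15248   ]
cam in tool [ 6.84528365e-02  3.55245782e-05 -1.50661438e-01] R cam->tool
 [[ 0.    -0.97  -0.244]
 [ 1.     0.001 -0.   ]
 [ 0.001 -0.244  0.97 ]] 356.6618222787089
[[-0.912  0.41  -0.001]
 [ 0.41   0.912 -0.001]
 [ 0.    -0.001 -1.   ]]
```

```bash
python3 -m creep '[0,0,-0.12,0,0,0,0, 0,0,-0.24,0,0,0,0, 0,0,-0.34,0,0,0,0, -0.1,-0.065,-0.34,0,0,0,0, -0.2,-0.13,-0.34,0,0,0,0, -0.3,-0.195,-0.34,0,0,0,0, -0.4,-0.26,-0.34,0,0,0,0, -0.5,-0.325,-0.34,0,0,0,0, -0.6,-0.39,-0.34,0,0,0,0, -0.7,-0.455,-0.34,0,0,0,0, -0.8,-0.52,-0.34,0,0,0,0, -0.92,-0.596,-0.34,0,0,0,0, -0.92,-0.596,-0.24,0,0,0,0, -0.92,-0.596,-0.14,0,0,0,0, -0.92,-0.596,-0.034,0,0,0,0, -0.92,-0.596,-0.034,0,0,0,0, -0.92,-0.596,-0.034,0,0,0,0]' && python3 - <<'E'
from h import *
s=observe();w=camera_params("wrist");p,d=snapshot("wrist");cv2.imwrite("pics/w1.png",p);np.save("pics/w1.npy",d)
np.savez("pics/w1c",**w);print(s["tcp_pos"],s["eef_rot"],s["wrist_force"],s["qpos"])
E
```

```text
t: 2.22
tcp_pos: [0.5546, 0.1097, 0.2523]
eef_rot: [0.659, 3.07, 0.001]
wrist_force: [-0.9, 0.1, 0.1]
grip_width: 0.0921
gripper_force: 0.0
[0.55455697 0.1097032  0.25233558] [6.58709082e-01 3.07027481e+00 9.51354408e-04] [-0.85645003  0.12208683  0.07282147] [ 1.92654483e-01  2.41774999e-01  1.74405001e+00 -1.47161411e-05
  1.15419473e+00 -9.55455340e-01]
```

View pics/w1.png

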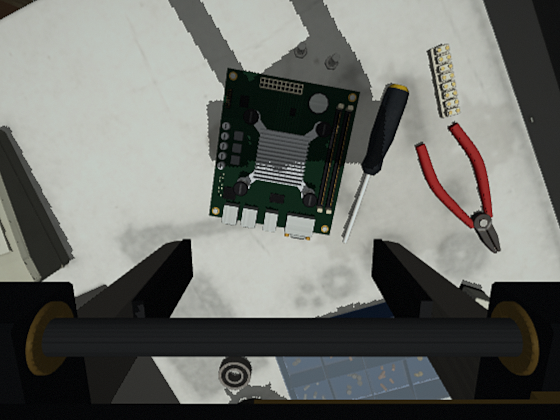

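Wrist view: the ports are at the bottom (row ~220) and the slots at the right (col ~340). That puts a near (307,193), b near (252,118), c near (240,187) and d near (320,128). I'll refine these with the depth and a black mask.

```bash
cat >> h.py <<'E'
def pins(p,d,w,guess,zt,hw=13):
    X=cloud(w,d);out=[]
    for (u,v) in guess:
        sl=np.s_[v-hw:v+hw,u-hw:u+hw];Z=X[sl]
        dark=(p[sl].max(-1)<60)&(Z[...,2]>.037)&(Z[...,2]<.055)
        n,l,st,ce=cv2.connectedComponentsWithStats(dark.astype(np.uint8));i=1+np.argmax(st[1:,4])
        z=np.median(Z[l==i][:,2]); uv=ce[i]+[u-hw,v-hw]
        out.append((uv.round(1),st[i,2:5],z.round(4),onz(w,uv,zt if zt else z).round(4)))
    return out
E
python3 - <<'E'
from h import *
p=cv2.imread("pics/w1.png");d=np.load("pics/w1.npy");w=dict(np.load("pics/w1c.npz"))
P=[]
for r in pins(p,d,w,[(307,193),(252,118),(240,187),(320,128)],None):print(*r);P.append(r[3])
P=np.array(P);f=lambda i,j:np.linalg.norm(P[i,:2]-P[j,:2])
print(f(0,1),f(2,3),f(0,2),f(0,3),P.mean(0),np.degrees(np.arctan2(*(P[0]-P[3])[[1,0]])),np.degrees(np.arctan2(*(P[2]-P[1])[[1,0]])))
c=p[95:215,215:345];cv2.imwrite("pics/crop.png",cv2.resize(c,None,fx=4.5,fy=4.5,interpolation=cv2.INTER_CUBIC))
E
```

```text
[309.  199.4] [ 15  13 155] 0.0463 [0.5766 0.1305 0.0463]
[250.2 116.7] [ 16  16 200] 0.047 [0.4778 0.1108 0.047 ]
[240.  188.5] [ 15  16 170] 0.047 [0.5373 0.071  0.047 ]
[323.  129.5] [ 15  16 194] 0.0474 [0.5178 0.1703 0.0474]
0.1007448758002113 0.10119654144287739 0.07130736287368929 0.07100338020122701 [0.527375 0.12065  0.046925] -34.09292183693422 -33.77886370364953
```

View pics/crop.png

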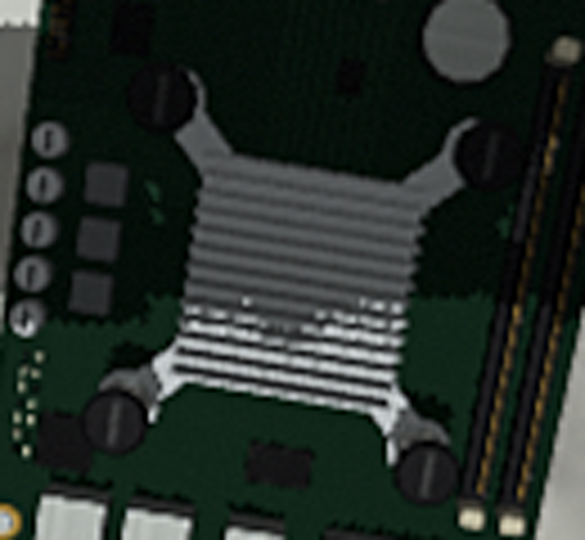

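Clean 72 mm square: centre (0.5274, 0.1207), yaw −34°, caps at 46–47 mm, and the top view agrees within 2 mm. Next I close the fingers and hover over a.

```bash
python3 -m creep '[-0.024,0.056,0.06,0,0,0,1, -0.024,0.056,0.12,0,0,0,1, -0.024,0.056,0.18,0,0,0,1, -0.024,0.056,0.24,0,0,0,1, -0.024,0.056,0.3,0,0,0,1, -0.024,0.056,0.32,0,0,0,1, -0.024,0.056,0.32,0,0,0,1, -0.024,0.056,0.32,0,0,0,1]' 5 && python3 - <<'E'
from h import *
for i in range(2):
    p,d=snapshot("wrist");s=observe();print(s["tcp_pos"],s["eef_rot"],s["wrist_force"],s["t"])
cv2.imwrite("pics/w2.png",p)
R=Ro.from_rotvec(s["eef_rot"]).as_matrix();print(R.T@(np.array([.5774,.1304,.066])-s["tcp_pos"])/.5)
E
```

```text
t: 3.28
tcp_pos: [0.5773, 0.1304, 0.0923]
eef_rot: [0.659, 3.069, 0.002]
wrist_force: [-0.8, -0.3, 0.6]
grip_width: 0.0142
gripper_force: 0.0
[0.57718663 0.13033241 0.09218629] [6.58626442e-01 3.06947637e+00 1.59641508e-03] [ 0.83204285  0.92869194 -0.01067714] 3.325
[0.57699047 0.13027531 0.09192693] [6.58836781e-01 3.06979864e+00 1.39786946e-03] [-0.05143065 -0.22695797  0.2231543 ] 3.375
[-0.00055845  0.00049779  0.05185553]
```

View pics/w2.png

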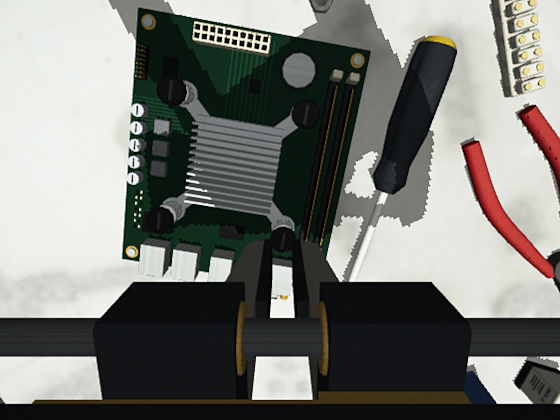

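Fingers are almost shut above cap a, which is at (285,240), and they are centred on it. I'll descend slowly and watch the force.

```bash
python3 -m creep '[0,0,0.01,0,0,0,1, 0,0,0.02,0,0,0,1, 0,0,0.03,0,0,0,1, 0,0,0.036,0,0,0,1, 0,0,0.042,0,0,0,1, 0,0,0.046,0,0,0,1, 0,0,0.05,0,0,0,1, 0,0,0.054,0,0,0,1, 0,0,0.058,0,0,0,1, 0,0,0.062,0,0,0,1, 0,0,0.062,0,0,0,1]'; python3 -m creep '[0,0,0.002,0,0,0,1, 0,0,0.004,0,0,0,1, 0,0,0.004,0,0,0,1]'
```

```text
t: 4.75
tcp_pos: [0.5762, 0.1301, 0.0597]
eef_rot: [0.659, 3.072, 0.0]
wrist_force: [-1.1, -0.9, 5.9]
grip_width: 0.0008
gripper_force: 3.2
t: 5.12
tcp_pos: [0.5762, 0.1301, 0.0579]
eef_rot: [0.659, 3.071, 0.0]
wrist_force: [-2.0, -1.3, 8.6]
grip_width: 0.0008
gripper_force: 4.4
```

5.9 N at tip height 40.7 mm, then 8.6 N at 38.9 mm. That is the collar spring's 1.5 N/mm, so a is home. Next is b.

```bash
python3 -m creep '[0,0,-0.02,0,0,0,1, 0,0,-0.064,0,0,0,1, 0.05,-0.035,-0.064,0,0,0,1, 0.1,-0.07,-0.064,0,0,0,1, 0.166,-0.117,-0.064,0,0,0,1, 0.166,-0.117,-0.064,0,0,0,1, 0.166,-0.117,-0.064,0,0,0,1]'; python3 - <<'E'
from h import *
p,d=snapshot("wrist");s=observe();w=camera_params("wrist");cv2.imwrite("pics/w3.png",p)
R=Ro.from_rotvec(s["eef_rot"]).as_matrix();T=s["tcp_pos"];print(T,s["wrist_force"],R.T@(np.array([.4774,.1110,.06])-T)/.5)
X=cloud(w,d)
for P in([.5774,.1304,.041],[.5371,.0707,.047],[.5177,.1707,.047],[.4774,.111,.047]):
    q=w["intrinsics"]@(w["R"]@P+w["t"]);u,v=(q[:2]/q[2]).round().astype(int)
    print(u,v,(X[v-3:v+4,u-3:u+4,2].ravel()[::8].round(4) if 5<v<414 else ""))
E
```

```text
t: 6.0
tcp_pos: [0.4775, 0.111, 0.09]
eef_rot: [0.659, 3.07, 0.001]
wrist_force: [-0.4, -0.2, 0.4]
grip_width: 0.0004
gripper_force: 0.0
[0.47782484 0.11110222 0.08996682] [-0.29454499  1.05779861 -0.2177242 ] [ 0.00077465 -0.00059799  0.05993202]
372 360 [0.1826 0.1817 0.1836 0.1829 0.1828 0.1825 0.1821]
262 350 [0.1826 0.179  0.1814 0.1807 0.18   0.1802 0.1794]
403 262 [0.0474 0.0465 0.047  0.048  0.0475 0.0488 0.0469]
281 242 [0.0705 0.072  0.0733 0.0747 0.0772 0.0778 0.0796]
```

Over b, on target and with d still at 47 mm. I'll press the same way.

```bash
python3 -m creep '[0,0,0.012,0,0,0,1, 0,0,0.024,0,0,0,1, 0,0,0.032,0,0,0,1, 0,0,0.038,0,0,0,1, 0,0,0.042,0,0,0,1, 0,0,0.046,0,0,0,1, 0,0,0.05,0,0,0,1, 0,0,0.054,0,0,0,1, 0,0,0.058,0,0,0,1, 0,0,0.058,0,0,0,1]'; python3 -m creep '[0,0,0.002,0,0,0,1, 0,0,0.004,0,0,0,1, 0,0,0.004,0,0,0,1]'
```

```text
t: 7.3
tcp_pos: [0.4765, 0.1108, 0.0606]
eef_rot: [0.659, 3.072, 0.0]
wrist_force: [-0.8, -0.1, 1.5]
grip_width: 0.0005
gripper_force: 1.4
t: 7.68
tcp_pos: [0.4765, 0.1108, 0.0588]
eef_rot: [0.659, 3.071, 0.0]
wrist_force: [-0.4, -0.9, 7.2]
grip_width: 0.0007
gripper_force: 3.8
```

```bash
python3 -m creep '[0,0,0.002,0,0,0,1, 0,0,0.002,0,0,0,1]'; python3 -m creep '[0,0,-0.02,0,0,0,1, 0,0,-0.064,0,0,0,1]'; python3 - <<'E'
from h import *
s=observe();R=Ro.from_rotvec(s["eef_rot"]).as_matrix();T=s["tcp_pos"];print(R.T@(np.array([.5371,.0707,.090])-T)/.5)
E
```

```text
t: 7.92
tcp_pos: [0.4765, 0.1108, 0.0579]
eef_rot: [0.659, 3.071, 0.0]
wrist_force: [-2.4, -0.9, 9.2]
grip_width: 0.0006
gripper_force: 4.5
t: 8.18
tcp_pos: [0.4756, 0.1106, 0.0893]
eef_rot: [-0.659, -3.07, 0.001]
wrist_force: [0.2, 1.2, -0.3]
grip_width: 0.0005
gripper_force: 0.0
[-0.14494459 -0.02227979 -0.00156377]
```

b is home (7.2 → 9.2 N over 0.9 mm). Next is c.

```bash
python3 -m creep '[-0.05,-0.008,0,0,0,0,1, -0.1,-0.016,0,0,0,0,1, -0.142,-0.024,0,0,0,0,1, -0.142,-0.024,0,0,0,0,1, -0.142,-0.024,0,0,0,0,1]'; python3 - <<'E'
from h import *
p,d=snapshot("wrist");s=observe();w=camera_params("wrist");cv2.imwrite("pics/w4.png",p);R=Ro.from_rotvec(s["eef_rot"]).as_matrix();print(R.T@(np.array([.5371,.0707,.06])-s["tcp_pos"])/.5)
P=[.4774,.111,.041];q=w["intrinsics"]@(w["R"]@P+w["t"]);u,v=(q[:2]/q[2]).round().astype(int);print(u,v)
for r in pins(p,d,w,[(u,v)],None,20):print(*r)
E
```

```text
t: 8.8
tcp_pos: [0.5356, 0.0705, 0.089]
eef_rot: [-0.66, -3.07, 0.001]
wrist_force: [1.5, -0.1, -0.4]
grip_width: 0.0004
gripper_force: 0.0
[-0.00320035  0.00138898  0.05822368]
306 117
[306. 117.] [ 29  29 626] 0.0408 [0.4772 0.1112 0.0408]
```

b is confirmed at 40.8 mm and the board hasn't moved. I'll press c with a 1.5 mm correction.

```bash
python3 -m creep '[-0.003,0.001,0.012,0,0,0,1, -0.003,0.001,0.024,0,0,0,1, -0.003,0.001,0.032,0,0,0,1, -0.003,0.001,0.038,0,0,0,1, -0.003,0.001,0.042,0,0,0,1, -0.003,0.001,0.046,0,0,0,1, -0.003,0.001,0.05,0,0,0,1, -0.003,0.001,0.054,0,0,0,1, -0.003,0.001,0.058,0,0,0,1, -0.003,0.001,0.06,0,0,0,1, -0.003,0.001,0.06,0,0,0,1]'; python3 -m creep '[0,0,0.002,0,0,0,1, 0,0,0.003,0,0,0,1, 0,0,0.003,0,0,0,1]'
```

```text
t: 10.22
tcp_pos: [0.5379, 0.0705, 0.0597]
eef_rot: [0.659, 3.071, 0.0]
wrist_force: [-1.8, 0.1, 6.4]
grip_width: 0.0005
gripper_force: 3.1
t: 10.6
tcp_pos: [0.538, 0.0706, 0.0584]
eef_rot: [0.659, 3.071, 0.0]
wrist_force: [-2.4, -0.8, 8.3]
grip_width: 0.0006
gripper_force: 4.1
```

c is home. Next is d.

```bash
python3 -m creep '[0,0,-0.02,0,0,0,1, 0,0,-0.064,0,0,0,1, 0.04,0.055,-0.064,0,0,0,1, 0.08,0.11,-0.064,0,0,0,1, 0.119,0.166,-0.064,0,0,0,1, 0.119,0.166,-0.064,0,0,0,1, 0.119,0.166,-0.064,0,0,0,1, 0.119,0.166,-0.064,0,0,0,1]'; python3 - <<'E'
from h import *
p,d=snapshot("wrist");s=observe();w=camera_params("wrist");R=Ro.from_rotvec(s["eef_rot"]).as_matrix();print(s["tcp_pos"],R.T@(np.array([.5177,.1707,.06])-s["tcp_pos"])/.5)
P=[.4774,.111,.041];q=w["intrinsics"]@(w["R"]@P+w["t"]);u,v=(q[:2]/q[2]).round().astype(int);print(u,v)
for r in pins(p,d,w,[(u,v)],None,20):print(*r)
E
```

```text
t: 11.6
tcp_pos: [0.5177, 0.1698, 0.0901]
eef_rot: [-0.661, -3.071, 0.0]
wrist_force: [0.2, 0.7, -0.7]
grip_width: 0.0003
gripper_force: 0.0
[0.5177372  0.16979656 0.09007208] [0.00080884 0.00162667 0.06014391]
161 218
[162.7 217.5] [ 28  26 554] 0.0407 [0.4774 0.1119 0.0407]
```

```bash
python3 -m creep '[0,0.002,0.012,0,0,0,1, 0,0.002,0.024,0,0,0,1, 0,0.002,0.032,0,0,0,1, 0,0.002,0.038,0,0,0,1, 0,0.002,0.042,0,0,0,1, 0,0.002,0.046,0,0,0,1, 0,0.002,0.05,0,0,0,1, 0,0.002,0.054,0,0,0,1, 0,0.002,0.058,0,0,0,1, 0,0.002,0.061,0,0,0,1, 0,0.002,0.061,0,0,0,1]'; python3 -m creep '[0,0,0.002,0,0,0,1, 0,0,0.003,0,0,0,1, 0,0,0.003,0,0,0,1]'
```

```text
t: 13.02
tcp_pos: [0.5181, 0.1716, 0.0597]
eef_rot: [0.659, 3.072, 0.0]
wrist_force: [-1.3, 0.1, 6.9]
grip_width: 0.0008
gripper_force: 3.2
t: 13.4
tcp_pos: [0.5181, 0.1716, 0.0584]
eef_rot: [0.659, 3.071, 0.0]
wrist_force: [-2.6, -1.0, 8.6]
grip_width: 0.0006
gripper_force: 4.1
```

All four are pressed. I'll retreat up to the overview pose and verify.

```bash
python3 -m creep '[0,0,-0.02,0,0,0,1, 0,0,-0.1,0,0,0,1, -0.04,-0.03,-0.2,0,0,0,1, -0.08,-0.06,-0.3,0,0,0,1, -0.118,-0.082,-0.384,0,0,0,1, -0.118,-0.082,-0.384,0,0,0,1, -0.118,-0.082,-0.384,0,0,0,1, -0.118,-0.082,-0.384,0,0,0,1]'; python3 - <<'E'
from h import *
w=camera_params("wrist");p,d=snapshot("wrist");cv2.imwrite("pics/w5.png",p)
for P in([.5774,.1304,.041],[.4774,.111,.041],[.5371,.0707,.041],[.5177,.1707,.041]):
    q=w["intrinsics"]@(w["R"]@P+w["t"]);u,v=(q[:2]/q[2]).round().astype(int);print(u,v)
    for r in pins(p,d,w,[(u,v)],None):print(*r)
E
```

```text
t: 14.4
tcp_pos: [0.5538, 0.1102, 0.2485]
eef_rot: [-0.658, -3.069, 0.002]
wrist_force: [0.2, 0.2, -0.0]
grip_width: 0.0004
gripper_force: 0.0
309 201
[309.3 201.4] [ 15  15 160] 0.0407 [0.5773 0.1303 0.0407]
251 118
[250.9 118.5] [ 15  16 196] 0.0407 [0.4778 0.1109 0.0407]
240 190
[240.6 189.8] [ 16  15 161] 0.0408 [0.5374 0.0709 0.0408]
323 131
[323.1 131.3] [ 15  16 193] 0.0407 [0.5178 0.1703 0.0407]
```

View pics/w5.png

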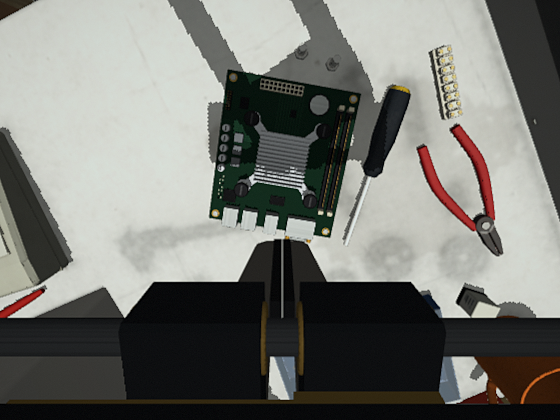

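All four caps are at 40.7–40.8 mm, at (309,201), (251,118), (241,190) and (323,131). The board and its neighbours are unmoved and the arm is clear.

```bash
python3 -c "from station import *;print(sign_off())"
```

```text
the job is handed in; nothing more can be done
None
```

The heat sink is fastened: I pressed pins a, b, c and d home in that order, reading no more than about 9 N at the wrist, all four caps measured 41 mm high afterwards, the board did not move, and the job was handed in at about 14 s.

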